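Balance the dipped wand on its drying rest

TASK

Take the dipping wand from its sloping stand by the tube, find its balance point by feel and grip it there, and carry it level. Set it down gently, still in your grip and with your grip right over the post, on the drying rest's narrow post with the ball head out over the drip tray, and let go so that it stays there level, balanced on the post alone. Do not touch the wet ball or let it drop down to the table or the tray, and leave the jar, mug and carton where they are.

Things in the scene. Friction and masses are not known exactly. Their poses are not given: they have to be found in the camera images.
- wand: loose dipping wand: straight square steel tube, 22 x 22 mm, 320 mm long, 0.3 kg, with a ball head on one end. Origin: on the tube's axis at mid-length. x along the tube, away from the head (tail end at x = +160 mm), z out of the upper side, y across. Starts in the dip stand, sloping 30 degrees, head low and towards the robot, mid-length 180 mm above the table.
- head: white ball, 60 mm across, freshly dipped, fixed on the wand: centre (origin) at x = -185 mm in the wand's frame, ball begins at x = -155 mm. Its filling differs from wand to wand (0.08 to 0.46 kg, cannot be seen), so the whole wand balances somewhere between x = -37 and -112 mm of the wand's frame. Axes as the wand's.
- stand: fixed dip stand, base 360 x 70 x 12 mm. Origin: on the table under the wand's middle; x to the tail side. Ball lies in a white cup (52 mm across, rim 67 mm high, at x = -160 mm), tail on a steel cross pin (top 226 mm high, x = 103 mm) between wooden cheeks 28 mm apart, 251 mm high. Tube is free all round in between; it lifts straight up out and goes back the same way.
- rest: fixed drying rest: wooden base 270 x 75 x 12 mm, one upright post (28 mm across, its top 20 mm only 16 mm across) and on its -x side a low aluminium drip tray 140 x 75 x 16 mm centred at x = -115 mm. Origin: on the table under the post's axis; x points from tray to post.
- rest_top (a point): centre of the flat round cork top of the rest's post: 16 mm across, 160 mm above the table. Nothing holds the wand there but its own balance: it stays only if its balance point is over this top (within 8 mm).
- jar: bystander: closed jar, 54 mm across, 75 mm high. Origin: centre of its underside.
- mug: bystander: blue mug, 76 mm across, 85 mm high, handle at its +y. Origin: centre of its underside.
- carton: bystander: white gift carton 60 x 80 x 85 mm with an upright handle tab, 115 mm high in all. Origin: centre of its underside.

How it is judged:
By the outcome, as a careful person would: the job done as asked, in the order asked, and still so for the second after the job is handed in, with the robot touching nothing.
It also fails if it takes over 61 s, if anything falls off the work surface, if the arm or the gripper's body presses on something with over 40 N, if the wrist force passes 120 N, or if a joint passes its speed limit or range.

ROBOT

A 7-joint arm with a two-finger parallel gripper is mounted at the origin on the work surface. World frame = base frame: x ahead of the robot, y to its left, z up, the work surface at z = 0. Lengths are in m, angles in rad, forces in N, time in s.
With the tool pointing down it reaches from about 0.4 to 0.9 m from the base axis. Payload 5.6 kg.
Tool frame: the origin (TCP) lies between the finger pads; the fingertips stand 19 mm ahead of it and the grasp point (between the pads) is the TCP; z points along the fingers, y is the line along which they close (so a half turn about z gives the same grasp; the last joint's range is limited). The gripper opens to 92 mm and grips with 3 to 60 N. Pads are 20 mm wide; open, the fingers measure 128 mm over their backs; the gripper's body (75 mm by 189 mm) begins 69 mm behind the grasp point.
Start: joints at [1.099, 0.468, -0.012, 1.603, 0.006, 1.071, -0.056], TCP at [0.27, -0.591, 0.234] pointing down, gripper open.
Joint ranges: [-2.53, 2.53], [-0.31, 2.02], [-1.57, 1.55], [0.28, 2.44], [-1.29, 4.43], [0.15, 1.84], [-2.92, 2.92]. Speed limits (rad/s): [2.57, 2.57, 3.14, 3.14, 3.14, 3.14, 3.14].

INTERFACE

Orientations are given as a unit quaternion [w, x, y, z].
In Python, from cell import movep, move_linear, set_joints, grip, sleep, ik, capture, Unreachable, close_job, find_in, get_t, get_joint_positions, get_qvel, get_tau, get_ee_pos, get_eef_rot, get_force, get_moment, get_width, get_grip_force gives the robot as it stands. Calls block until the motion is done:
- movep(position, orientation): joint-space move of the TCP to a pose.
- move_linear(position, frame=None, v=0.15, force_limit=None): straight line of the TCP; frame=None keeps the orientation; v is the mean speed in m/s. With force_limit (N) it stops when the force on the tool has changed by that much, and returns True; else False.
- set_joints(angles): joint-space move.
- grip(opening, newtons=None): finger opening in m; newtons is the grip in N (None keeps the last); returns when the fingers have stopped.
- sleep(seconds).
- ik(position, orientation): joint angles nearest the present ones, or None.
- capture(name): name is "scene" or "side" or "wrist"; returns a dict with "color" (400x640x3 uint8, red, green, blue), "z_map" (400x640 float32, m along the optical axis (not along the pixel's ray), 0 where there is no reading), "fx", "fy", "cx", "cy" (pixels), "eye" and "orientation" of the camera in the world; the wrist camera has in their place "tool_from_camera" (4x4, takes a point from camera to tool coordinates, whose origin is the TCP and whose axes are the flange's). Camera axes: x right, y down, z forward; pixel columns grow to the right and rows downward; lengths in m; the calibration is good to about 2 mm. A picture is of the moment at which its call begins: read the wrist's pose just before it.
A pose or a line that the arm cannot do raises Unreachable and nothing moves.
- close_job(): hands the job in; it is judged then, once.
Trained networks look in a picture, given as the dict that the camera call returned (one of the last four; its "shot" number tells which), for a name from the list of things; names that differ only in an ending like _2 or _b are one class to them, and where a whole thing is asked for, a point or a joint stands for the part that bears it (a point fixed in the world has none). Each returns a list of dicts, best first, with "p" (0 to 1); they miss things now and then, are a little off and sometimes report something else, mostly with a low value. They report only what shows in the picture. A call takes as long as a camera call.
- find_in(picture, label): "box" ([centre column, centre row, width, height] in pixels, round what is visible of it).
Readings, each from a call of its own:
- get_t(): time.
- get_joint_positions(): joint angles.
- get_qvel(): joint speeds.
- get_tau(): joint torques, N m.
- get_ee_pos(): TCP position.
- get_eef_rot(): TCP orientation.
- get_force(): force on the tool from outside, world axes, zero at the start.
- get_moment(): the same for the moment, N m.
- get_width(): finger opening in m.
- get_grip_force(): force on a finger pad.
Only numpy, scipy, OpenCV 4.12 (cv2) and the standard library are available. Lean on these libraries where they do the work, as an engineer would, in place of code of your own. Each camera call takes 0.05 s, during which the arm holds its last target. There are 200 camera calls.

## Working session

There is one attempt and no reset: what is moved stays moved. The work goes in short steps, each a Python script; the robot and the scene stay as the last script left them, time stands still between calls to the robot, and variables do not carry over. Pictures are saved under pics/ and viewed, at most 10 in all, crops included, and the job is handed in when it is done.

```bash
mkdir -p pics; ls
cat > h.py <<'E'
import numpy as np, cv2
from scipy.spatial.transform import Rotation as R
from cell import *
def rot(q): return R.from_quat([q[1],q[2],q[3],q[0]])
def quat(r): 
    x,y,z,w=r.as_quat(); return [w,x,y,z]
def cloud(p, T=None):
    z=p['z_map']; v,u=np.mgrid[:z.shape[0],:z.shape[1]]
    c=np.stack([(u-p['cx'])/p['fx']*z,(v-p['cy'])/p['fy']*z,z],-1)
    if T is not None: return c@T[:3,:3].T+T[:3,3]
    return c@rot(p['orientation']).as_matrix().T+np.array(p['eye'])
def wrist():
    pos=np.array(get_ee_pos()); q=get_eef_rot(); p=capture('wrist')
    T=np.eye(4); T[:3,:3]=rot(q).as_matrix(); T[:3,3]=pos
    return p, cloud(p,T@np.array(p['tool_from_camera']))
def save(p,n): cv2.imwrite('pics/'+n,p['color'][:,:,::-1])
E
python3 - <<'E'
from h import *
for n in ['scene','side']:
    p=capture(n); save(p,n+'0.png'); W=cloud(p); print(n,p['eye'],p['orientation'])
    for l in ['wand','head','stand','rest','jar','mug','carton']:
        for d in find_in(p,l)[:2]:
            u,v,w,h=d['box']; print(l,round(d['p'],2),np.round(d['box']),np.round(W[int(v),int(u)],3))
    np.savez('/tmp/'+n,W=W,c=p['color'],z=p['z_map'])
print(get_ee_pos(),get_eef_rot(),get_force(),get_moment(),get_t())
E
```

```text
pics
scene [1.17236535 0.41284534 1.05874807] [-0.16636273  0.46111321  0.8190132  -0.2981869 ]
wand 0.68 [360. 228.  75.  47.] [0.584 0.194 0.19 ]
head 0.49 [390. 214.  21.  21.] [0.43  0.225 0.108]
stand 0.8 [357. 258.  81.  76.] [0.572 0.191 0.011]
rest 0.62 [247. 199.  54.  57.] [ 0.558 -0.252  0.016]
jar 0.9 [326. 201.  11.  22.] [0.464 0.013 0.074]
mug 0.74 [213. 167.  32.  32.] [ 0.537 -0.417  0.073]
carton 0.97 [438. 276.  35.  38.] [0.547 0.432 0.086]
side [0.440534   0.8727619  1.10164175] [ 0.01581257 -0.04112679  0.93177618 -0.36034943]
wand 0.9 [297. 238. 118.  76.] [0.557 0.195 0.176]
head 0.63 [346. 265.  23.  20.] [0.419 0.228 0.112]
stand 0.63 [302. 246. 121.  93.] [0.54  0.2   0.152]
rest 0.79 [318. 154.  71.  44.] [ 0.547 -0.347 -0.002]
jar 0.89 [340. 218.  20.  26.] [0.445 0.019 0.063]
mug 0.89 [327. 131.  30.  34.] [ 0.514 -0.406  0.066]
mug 0.23 [296. 238. 121.  82.] [0.557 0.195 0.176]
carton 0.93 [304. 342.  37.  51.] [0.512 0.444 0.088]
[ 0.27021766 -0.59117251  0.23361231] [ 3.93402520e-05  9.77109429e-01  2.12737310e-01 -9.52993493e-06] [-0.45428404  0.04699519  0.1700646 ] [0.07253635 0.01299529 0.01815419] 0.8
```

Run:
```python
import numpy as np, cv2
a=np.load('/tmp/scene.npz')['c'][120:320,170:490]; b=np.load('/tmp/side.npz')['c'][90:390,200:440]
cv2.imwrite('pics/c1.png',cv2.resize(a,None,fx=2.5,fy=2.5)[:,:,::-1]); cv2.imwrite('pics/c2.png',cv2.resize(b,None,fx=2,fy=2)[:,:,::-1])
for n in ['scene','side']:
    W=np.load(f'/tmp/{n}.npz')['W'].reshape(-1,3)
    # tube: points z between .1 and .27 near the stand
    m=(W[:,2]>.135)&(W[:,2]<.29)&(abs(W[:,1]-.2)<.12)&(W[:,0]>.35)&(W[:,0]<.8); P=W[m]
    c=P.mean(0); u,s,vt=np.linalg.svd(P-c); print(n,'tube',len(P),c.round(3),vt[0].round(3),P.min(0).round(3),P.max(0).round(3))
    for lo,hi in [(.14,.175)]:
        m=(W[:,2]>lo)&(W[:,2]<hi)&(abs(W[:,1]+.27)<.12)&(W[:,0]>.35)&(W[:,0]<.8); P=W[m]; print('post',len(P),P.mean(0).round(4) if len(P) else '',P.min(0).round(3),P.max(0).round(3))
    m=(W[:,2]>.008)&(W[:,2]<.022)&(abs(W[:,1]+.25)<.18)&(W[:,0]>.3)&(W[:,0]<.8); P=W[m].astype('f4'); print('rest base',cv2.minAreaRect(P[:,:2]))
    m=(W[:,2]>.006)&(W[:,2]<.018)&(abs(W[:,1]-.2)<.15)&(W[:,0]>.3)&(W[:,0]<.85); P=W[m].astype('f4'); print('stand base',cv2.minAreaRect(P[:,:2]))
```

```text
scene tube 997 [0.64  0.177 0.207] [ 0.891 -0.157  0.427] [0.475 0.136 0.135] [0.716 0.211 0.27 ]
post 41 [ 0.6207 -0.2484  0.1516] [ 0.608 -0.26   0.14 ] [ 0.629 -0.237  0.161]Traceback (most recent call last):
  File "<stdin>", line 11, in <module>
cv2.error: OpenCV(4.12.0) /io/opencv/modules/imgproc/src/convhull.cpp:143: error: (-215:Assertion failed) total >= 0 && (depth == CV_32F || depth == CV_32S) in function 'convexHull'
```

View pics/c1.png

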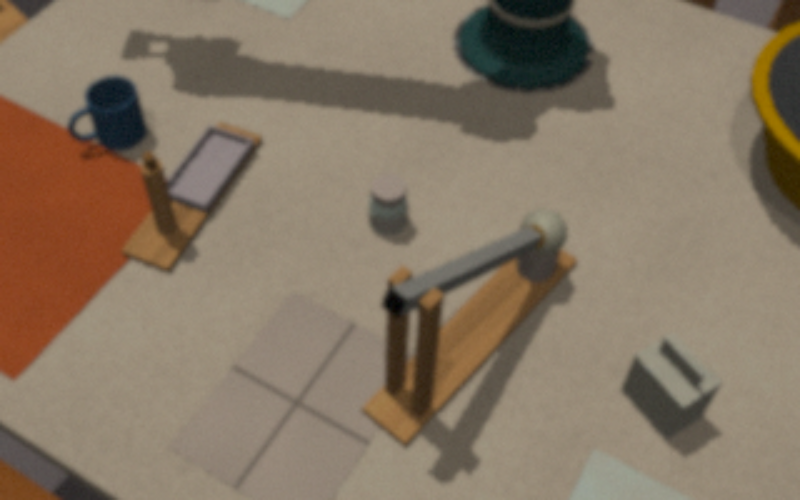

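View pics/c2.png

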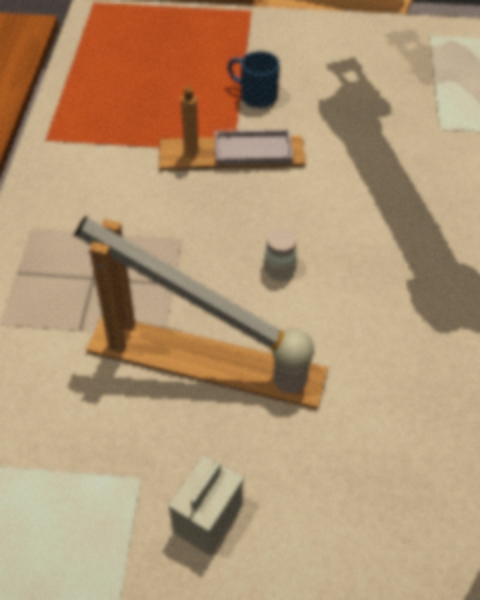

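The first picture shows the wand sloping from its tail in the cheeks (400,300) to the ball in the cup (545,230), with the rest's post at (155,165) and its tray on the robot's side. The second confirms this: tail (85,228), ball (293,350), post top (188,97), tray (253,147). The carton and jar stand well clear of both.

```bash
cat > fit.py <<'E'
from h import *
def line(P,tol=.008,n=400):
    rng=np.random.default_rng(0); best=None
    for _ in range(n):
        a,b=P[rng.choice(len(P),2,replace=False)]; d=(b-a)
        if np.linalg.norm(d)<.05: continue
        d/=np.linalg.norm(d); r=np.linalg.norm(np.cross(P-a,d),axis=1)<tol
        if best is None or r.sum()>best.sum(): best=r
    Q=P[best]; c=Q.mean(0); d=np.linalg.svd(Q-c)[2][0]; d*=np.sign(d[0]); return c,d,Q
E
python3 - <<'E'
from fit import *
allP=[]
for n in ['scene','side']:
    D=np.load(f'/tmp/{n}.npz'); W=D['W'].reshape(-1,3); hsv=cv2.cvtColor(D['c'],cv2.COLOR_RGB2HSV).reshape(-1,3); ok=D['z'].reshape(-1)>0
    box=lambda c,r,lo,hi: ok&(abs(W[:,0]-c[0])<r)&(abs(W[:,1]-c[1])<r)&(W[:,2]>lo)&(W[:,2]<hi)
    P=W[box((.57,.2),.2,.12,.29)&(hsv[:,1]<90)]; c,d,Q=line(P)
    t=(Q-c)@d; print(n,'tube',len(P),len(Q),c.round(3),d.round(3),'ends',(c+t.min()*d).round(3),(c+t.max()*d).round(3),'yaw',np.degrees(np.arctan2(d[1],d[0])).round(1),'pitch',np.degrees(np.arcsin(d[2])).round(1))
    S=W[box((.42,.22),.06,.07,.15)]; 
    f=lambda x: np.linalg.norm(S-x,axis=1)-.03
    from scipy.optimize import least_squares
    print(' ball',least_squares(f,[.42,.22,.09],loss='soft_l1',f_scale=.002).x.round(4))
    P=W[box((.62,-.25),.03,.145,.17)]; print(' posttop',len(P),P.mean(0).round(4))
    for nm,c in (('rest',(.55,-.27)),('stand',(.57,.2))):
        P=W[box(c,.2,.007,.022)&((hsv[:,1]>100)&(hsv[:,0]<22)&(hsv[:,0]>7))]
        if len(P)>10: print(' ',nm,len(P),cv2.minAreaRect(P[:,:2].astype('f4')))
    B=W[box((.56,-.26),.12,.008,.03)]; x=B[:,:2]-B[:,:2].mean(0); v=np.linalg.svd(x)[2][0]; print(' restPCA',len(B),B[:,:2].mean(0).round(3),np.degrees(np.arctan2(v[1],v[0])).round(1))
    A=W[box((.56,-.26),.13,.008,.03)]; print(' rest all',cv2.minAreaRect(A[:,:2].astype('f4')))
E
```

```text
scene tube 673 302 [0.593 0.184 0.203] [ 0.842 -0.193  0.503] ends [0.455 0.215 0.12 ] [0.706 0.158 0.27 ] yaw -12.9 pitch 30.2
 ball [0.4282 0.2085 0.0905]
 posttop 29 [ 0.6208 -0.2495  0.1556]
  rest 467 ((0.5677300691604614, -0.33209365606307983), (0.2924513518810272, 0.22394640743732452), 7.345190525054932)
  stand 1534 ((0.5445280075073242, 0.19018545746803284), (0.07010547071695328, 0.35940223932266235), 79.34553527832031)
 restPCA 1072 [ 0.557 -0.258] 10.1
 rest all ((0.5569832921028137, -0.25943896174430847), (0.25013789534568787, 0.07809202373027802), 7.2635817527771)
side tube 1144 548 [0.582 0.185 0.197] [ 0.853 -0.161  0.497] ends [0.446 0.211 0.117] [0.707 0.161 0.27 ] yaw -10.7 pitch 29.8
 ball [0.4263 0.2091 0.094 ]
 posttop 24 [ 0.6203 -0.2497  0.1559]
  rest 541 ((0.5825808644294739, -0.3473135530948639), (0.3234604597091675, 0.2600085735321045), 6.246645927429199)
  stand 2001 ((0.5454394817352295, 0.1865728199481964), (0.07639405131340027, 0.3607281446456909), 79.62516021728516)
 restPCA 991 [ 0.552 -0.26 ] -169.4
 rest all ((0.5578160285949707, -0.25803881883621216), (0.2577044367790222, 0.2541603147983551), 89.02806091308594)
```

```bash
cat >> h.py <<'E'
def wandR(yaw,pitch):  # columns: wand axes; pitch = tail up
    return R.from_euler('z',yaw,degrees=True)*R.from_euler('y',-pitch,degrees=True)
FLIP=R.from_euler('x',180,degrees=True)
def toolq(yaw,pitch): return quat(wandR(yaw,pitch)*FLIP)
E
python3 - <<'E'
from fit import *
M=np.array([.584,.182,.180]); yaw=-10.6; Rw=wandR(yaw,30).as_matrix(); q=toolq(yaw,30)
g=M+Rw@[-.075,0,.005]
for p,qq in ((g,q),(g+[0,0,.1],q),(np.array([.62,-.25,.176]),toolq(9,0)),(np.array([.62,-.25,.276]),toolq(9,0)),(g+[0,0,.15],toolq(yaw,0)),(M+Rw@[-.112,0,.005],q),(M+Rw@[-.037,0,.115],q)):
    s=ik(p,qq); print(p.round(3), None if s is None else np.round(s,2))
t=get_t()
movep([.45,-.3,.36],toolq(0,0)); p,W=wrist(); save(p,'w_rest.png'); np.savez('/tmp/wr',W=W,c=p['color'],z=p['z_map'])
P=W.reshape(-1,3); P=P[p['z_map'].reshape(-1)>0]
T=P[(abs(P[:,0]-.62)<.04)&(abs(P[:,1]+.25)<.04)&(P[:,2]>.15)&(P[:,2]<.17)]; print('post',len(T),T.mean(0) if len(T) else '')
B=P[(abs(P[:,0]-.53)<.14)&(abs(P[:,1]+.26)<.1)&(P[:,2]>.006)&(P[:,2]<.02)]; print('base',cv2.minAreaRect(B[:,:2].astype('f4')) if len(B)>9 else len(B))
movep(g+[0,0,.12],q); print(get_t()-t)
p,W=wrist(); save(p,'w_wand.png'); z=p['z_map']; P=W[z>0]; hs=cv2.cvtColor(p['color'],cv2.COLOR_RGB2HSV)[z>0]
m=(abs(P-M).max(1)<.2)&(P[:,2]>.09)&(hs[:,1]<110); print(m.sum())
if m.sum()>50:
    c,d,Q=line(P[m]); t=(Q-c)@d; print('tube',len(Q),c.round(4),d.round(3),(c+t.min()*d).round(3),(c+t.max()*d).round(3)); print('in wand frame',((c-M)@Rw).round(4))
print(get_force(),get_moment(),get_ee_pos(),get_t())
E
```

```text
bash:   526 Killed                     python3 - <<'E'
from fit import *
M=np.array([.584,.182,.180]); yaw=-10.6; Rw=wandR(yaw,30).as_matrix(); q=toolq(yaw,30)
g=M+Rw@[-.075,0,.005]
for p,qq in ((g,q),(g+[0,0,.1],q),(np.array([.62,-.25,.176]),toolq(9,0)),(np.array([.62,-.25,.276]),toolq(9,0)),(g+[0,0,.15],toolq(yaw,0)),(M+Rw@[-.112,0,.005],q),(M+Rw@[-.037,0,.115],q)):
    s=ik(p,qq); print(p.round(3), None if s is None else np.round(s,2))
t=get_t()
movep([.45,-.3,.36],toolq(0,0)); p,W=wrist(); save(p,'w_rest.png'); np.savez('/tmp/wr',W=W,c=p['color'],z=p['z_map'])
P=W.reshape(-1,3); P=P[p['z_map'].reshape(-1)>0]
T=P[(abs(P[:,0]-.62)<.04)&(abs(P[:,1]+.25)<.04)&(P[:,2]>.15)&(P[:,2]<.17)]; print('post',len(T),T.mean(0) if len(T) else '')
B=P[(abs(P[:,0]-.53)<.14)&(abs(P[:,1]+.26)<.1)&(P[:,2]>.006)&(P[:,2]<.02)]; print('base',cv2.minAreaRect(B[:,:2].astype('f4')) if len(B)>9 else len(B))
movep(g+[0,0,.12],q); print(get_t()-t)
p,W=wrist(); save(p,'w_wand.png'); z=p['z_map']; P=W[z>0]; hs=cv2.cvtColor(p['color'],cv2.COLOR_RGB2HSV)[z>0]
m=(abs(P-M).max(1)<.2)&(P[:,2]>.09)&(hs[:,1]<110); print(m.sum())
if m.sum()>50:
    c,d,Q=line(P[m]); t=(Q-c)@d; print('tube',len(Q),c.round(4),d.round(3),(c+t.min()*d).round(3),(c+t.max()*d).round(3)); print('in wand frame',((c-M)@Rw).round(4))
print(get_force(),get_moment(),get_ee_pos(),get_t())
E
```

```bash
sed -i 's/np.linalg.svd(Q-c)/np.linalg.svd(Q-c,full_matrices=False)/' fit.py; ls pics
cat > look.py <<'E'
from fit import *
M=np.array([.584,.182,.180]); yaw=-10.6; Rw=wandR(yaw,30).as_matrix(); q=toolq(yaw,30)
def look(M,Rw,name):
    p,W=wrist(); save(p,name); z=p['z_map']; P=W[z>0]; hs=cv2.cvtColor(p['color'],cv2.COLOR_RGB2HSV)[z>0]
    L=(P-M)@Rw; m=(abs(L[:,0])<.15)&(abs(L[:,1])<.03)&(abs(L[:,2])<.03)&(hs[:,1]<110); L=L[m]; top=L[L[:,2]>.004]
    print('n',len(L),len(top))
    f=np.polyfit(top[:,0],top[:,1],1); h=np.polyfit(top[:,0],top[:,2],1); print('y:',f.round(4),'z:',h.round(4),'(want 0.011) xrange',top[:,0].min(),top[:,0].max(),'y pct',np.percentile(top[:,1],[2,98]).round(4))
E
python3 - <<'E'
from look import *
g=M+Rw@[-.075,0,.005]
print(get_ee_pos(),get_t(),get_joint_positions())
for p,qq in ((g,q),(np.array([.62,-.25,.176]),toolq(9,0)),(M+Rw@[-.112,0,.005],q)):
    s=ik(p,qq); print(p.round(3), None if s is None else np.round(s,2))
D=np.load('/tmp/wr.npz'); P=D['W'][D['z']>0]
T=P[(abs(P[:,0]-.62)<.04)&(abs(P[:,1]+.25)<.04)&(P[:,2]>.15)&(P[:,2]<.17)]; print('post',len(T),T.mean(0) if len(T) else '', cv2.minEnclosingCircle(T[:,:2].astype('f4')) if len(T) else '')
B=P[(abs(P[:,0]-.53)<.14)&(abs(P[:,1]+.26)<.1)&(P[:,2]>.006)&(P[:,2]<.02)]; print('base',cv2.minAreaRect(B[:,:2].astype('f4')) if len(B)>9 else len(B))
look(M,Rw,'w_wand2.png')
print(get_force(),get_moment())
E
```

```text
c1.png
c2.png
scene0.png
side0.png
w_rest.png
w_wand.png
[0.5182865  0.1933677  0.26703883] 4.1083 [-1.03061193  0.08714789  0.43345478  2.14962264  0.59197502  0.61489336
 -2.80153322]
[0.518 0.194 0.147] [-1.22  0.35  0.69  2.26  0.56  0.26 -2.88]
[ 0.62  -0.25   0.176] [-0.14  0.64  0.7   1.64 -0.46  1.04 -0.72]
[0.486 0.2   0.128] [-1.46  0.43  0.92  2.33  0.2   0.17 -2.59]
post 214 [ 0.61322282 -0.25290178  0.15861353] ((0.6156291961669922, -0.25256308913230896), 0.008031493052840233)
base ((0.534238874912262, -0.2625791132450104), (0.25642669200897217, 0.07506297528743744), 7.246248245239258)
n 9646 9436
y: [-0.0024 -0.0008] z: [-0.0029  0.0175] (want 0.011) xrange -0.11967720824778784 0.12680942928518996 y pct [-0.0114  0.0098]
[ 0.46846852  0.64735384 -0.38766295] [ 0.09975533  0.47090033 -0.0585035 ]
```

Run:
```python
from look import *
M=np.array([.574,.1825,.180]); HT=R.from_euler('z',180,degrees=True)
tq=lambda y,p,half=0: quat(rot(toolq(y,p))*(HT if half else R.identity()))
for half in (0,1):
  for x in (-.112,-.075,-.037):
    for tilt in (30,20):
      for dz in (0,.1):
        s=ik(M+Rw@[x,0,.005]+[0,0,dz],tq(yaw,tilt,half)); print(half,x,tilt,dz,None if s is None else np.round(s,2))
  for dz in (0,.1): print('place',half,ik([.6156,-.2525,.176+dz],tq(7.25,0,half)).round(2), ik(M+Rw@[-.075,0,.005]+[0,0,.15],tq(yaw,0,half)).round(2))
for n in ['scene','side']:
    D=np.load(f'/tmp/{n}.npz'); W=D['W'][D['z']>0]; T=W[(abs(W[:,0]-.615)<.03)&(abs(W[:,1]+.25)<.03)&(W[:,2]>.1)]
    for lo in (.1,.15,.155,.158): Q=T[T[:,2]>lo]; print(n,lo,len(Q),Q.mean(0).round(4),Q.min(0).round(3),Q.max(0).round(3))
```

```text
0 -0.112 30 0 [-1.48  0.42  0.93  2.35  0.29  0.17 -2.69]
0 -0.112 30 0.1 [-1.54  0.1   0.91  2.27  0.63  0.52 -2.91]
0 -0.112 20 0 [-0.94  0.31  0.38  2.24  0.35  0.39 -2.66]
0 -0.112 20 0.1 [-0.99  0.12  0.41  2.16  0.32  0.65 -2.58]
0 -0.075 30 0 [-1.42  0.4   0.93  2.29  0.18  0.22 -2.52]
0 -0.075 30 0.1 [-1.05  0.1   0.44  2.19  0.63  0.57 -2.86]
0 -0.075 20 0 [-0.9   0.31  0.39  2.17  0.27  0.43 -2.53]
0 -0.075 20 0.1 [-0.95  0.14  0.43  2.09  0.27  0.68 -2.48]
0 -0.037 30 0 [-1.04  0.31  0.52  2.21  0.64  0.33 -2.89]
0 -0.037 30 0.1 [-1.    0.12  0.45  2.12  0.55  0.59 -2.73]
0 -0.037 20 0 [-0.86  0.32  0.41  2.1   0.2   0.48 -2.41]
0 -0.037 20 0.1 [-0.92  0.17  0.46  2.01  0.22  0.72 -2.38]
place 0 [-0.15  0.64  0.72  1.65 -0.47  1.04 -0.73] [-0.82  0.23  0.46  1.82 -0.11  1.12 -2.07]
place 0 [-0.29  0.6   0.96  1.56 -0.51  1.25 -0.69] [-0.82  0.23  0.46  1.82 -0.11  1.12 -2.07]
1 -0.112 30 0 [-0.64  0.3  -0.07  2.3   1.17  0.46 -0.38]
1 -0.112 30 0.1 [-0.9   0.09  0.21  2.24  0.73  0.58  0.12]
1 -0.112 20 0 [-0.27  0.33 -0.39  2.19  0.81  0.53  0.07]
1 -0.112 20 0.1 [-0.83  
[... 687 characters left out ...]
 1.16  1.29]
scene 0.1 128 [ 0.6234 -0.2462  0.1323] [ 0.603 -0.264  0.101] [ 0.634 -0.235  0.161]
scene 0.15 25 [ 0.6209 -0.2497  0.157 ] [ 0.612 -0.26   0.151] [ 0.627 -0.241  0.161]
scene 0.155 19 [ 0.6204 -0.25    0.1583] [ 0.612 -0.26   0.155] [ 0.627 -0.242  0.161]
scene 0.158 11 [ 0.6203 -0.2513  0.1595] [ 0.612 -0.26   0.158] [ 0.627 -0.244  0.161]
side 0.1 112 [ 0.6199 -0.246   0.1324] [ 0.606 -0.269  0.102] [ 0.635 -0.236  0.165]
side 0.15 18 [ 0.6202 -0.2504  0.1588] [ 0.615 -0.259  0.153] [ 0.626 -0.245  0.165]
side 0.155 15 [ 0.6204 -0.2511  0.1598] [ 0.615 -0.259  0.156] [ 0.626 -0.245  0.165]
side 0.158 11 [ 0.6199 -0.2519  0.161 ] [ 0.615 -0.259  0.159] [ 0.626 -0.245  0.165]
```

View pics/w_wand2.png

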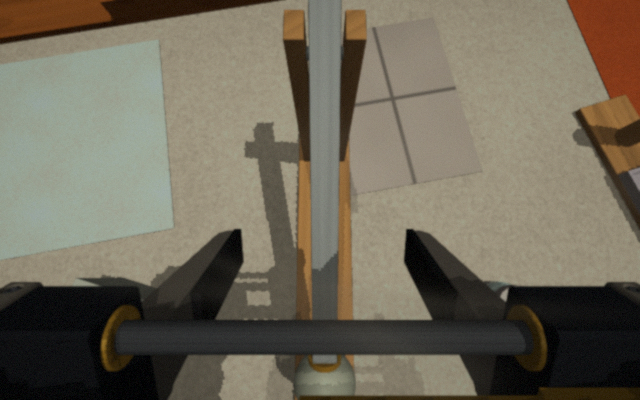

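The wrist view shows the tube centred at column 324 between the open fingers, with the cheeks at (295,25) and (355,25) and the ball at (325,380). I'll take one close look at the post, then the wand grasp pose with the half turn, which has better joint margins.

Run:
```python
from look import *
M=np.array([.574,.1825,.180]); HT=R.from_euler('z',180,degrees=True)
p=capture('wrist'); T=np.array(p['tool_from_camera']); print(T.round(3).tolist())
qr=toolq(7.25,0); Rt=rot(qr).as_matrix()
# put optical axis on post top
o=Rt@T[:3,3]; ax=Rt@T[:3,:3]@[0,0,1]; 
z=.36; cam=np.array([0,0,z])+o; s=(cam[2]-.16)/-ax[2]; tcp=np.array([.618,-.252,z]); tcp[:2]-= (o+s*ax)[:2]
print('tcp',tcp,'cam-off',o,ax)
movep(tcp,qr); p,W=wrist(); save(p,'post.png'); P=W[p['z_map']>0]
T1=P[(abs(P[:,0]-.618)<.04)&(abs(P[:,1]+.252)<.04)&(P[:,2]>.15)&(P[:,2]<.17)]; print('post',len(T1),T1.mean(0).round(4),T1.min(0).round(4),T1.max(0).round(4),cv2.minEnclosingCircle(T1[:,:2].astype('f4')))
B=P[(abs(P[:,0]-.56)<.15)&(abs(P[:,1]+.26)<.08)&(P[:,2]>.006)&(P[:,2]<.02)]; print('base',cv2.minAreaRect(B[:,:2].astype('f4')))
print(get_joint_positions().round(2),get_t())
```

```text
[[-0.0, -0.96, -0.28, 0.078], [1.0, -0.0, -0.001, -0.001], [0.001, -0.28, 0.96, -0.151], [0.0, 0.0, 0.0, 1.0]]
tcp [ 0.64281356 -0.25021627  0.36      ] cam-off [0.07698171 0.01081812 0.15118684] [-0.27823585 -0.03444451 -0.95989499]
post 183 [ 0.6172 -0.2522  0.1589] [ 0.6084 -0.2598  0.1501] [ 0.6245 -0.2445  0.1622] ((0.6162878274917603, -0.25236180424690247), 0.008228667080402374)
base ((0.5415336489677429, -0.26174798607826233), (0.2702291011810303, 0.0750901997089386), 7.2582573890686035)
[-0.3   0.61  1.02  1.39 -0.51  1.43 -0.73] 6.0583
```

View pics/post.png

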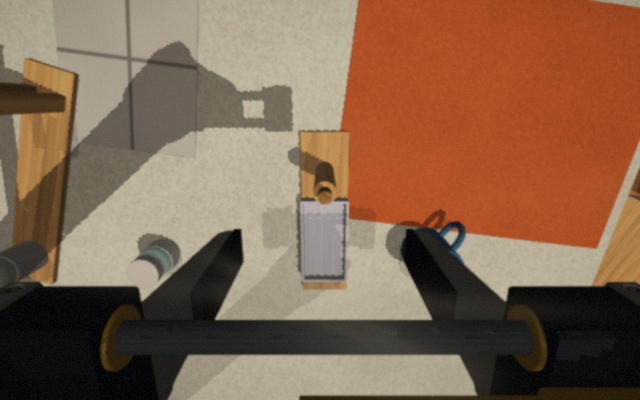

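The post top is at (325,190), with the tray below it and the jar and mug clear. From the fit, the post is at (0.617, -0.252) with yaw 7.26°. Next I grip the wand at about x = -75, lift it, level it and feel the moment.

```bash
cat > act.py <<'E'
from look import *
M=np.array([.574,.1825,.180]); HT=R.from_euler('z',180,degrees=True)
tq=lambda y,p: quat(rot(toolq(y,p))*HT)
Q30=tq(yaw,30); Q0=tq(yaw,0); wx0=wandR(yaw,0).as_matrix()
G=lambda x: M+Rw@[x,0,.007]
UP=np.array([0,0,.16])
def ft(n=15):
    a=[]
    for _ in range(n): a.append(np.r_[get_force(),get_moment()]); sleep(.02)
    a=np.array(a); return a.mean(0),a.std(0)
def loc(m,y=yaw): # world wrench -> wand level axes
    Rz=wandR(y,0).as_matrix(); return np.r_[m[:3]@Rz,m[3:]@Rz]
E
python3 - <<'E'
from act import *
x=-.075
set_joints([-.81,.11,.18,2.18,.67,.59,.24]); print(get_ee_pos())
movep(G(x)+UP,Q0); t0,s0=ft(); np.save('/tmp/tare0',t0); print('tare level',loc(t0).round(3),s0.round(3),get_joint_positions().round(2))
movep(G(x)+UP*.5,Q30); t1,s1=ft(6); np.save('/tmp/tare30',t1); print('tare30',loc(t1).round(3),get_joint_positions().round(2))
print(move_linear(G(x),v=.12,force_limit=8),get_ee_pos()-G(x),get_joint_positions().round(2),get_t())
E
```

```text
[0.50673285 0.19329892 0.24358882]
tare level [-0.058  0.159 -0.031  0.074 -0.123 -0.   ] [0.551 0.37  0.565 0.026 0.028 0.028] [-0.59  0.21  0.19  1.79 -0.04  1.14  1.  ]
tare30 [ 0.264 -0.008 -0.176  0.103  0.31  -0.013] [-0.8   0.14  0.17  2.19  0.71  0.56  0.19]
False [0.00047809 0.00011913 0.0003842 ] [-0.86  0.29  0.24  2.26  0.94  0.38 -0.1 ] 10.525
```

```bash
cat >> act.py <<'E'
def tilt(name):  # slope of held tube seen by wrist cam, relative to tool x (deg); tool axes half-turned
    p=capture('wrist'); save(p,name); C=cloud(p,np.array(p['tool_from_camera'])); P=C[p['z_map']>0]
    m=(abs(P[:,1])<.006)&(abs(P[:,2])<.04)&(P[:,0]>.02)&(P[:,0]<.2); P=P[m]
    m=P[:,0]<.15; 
    if m.sum()<30: print('few',m.sum()); return
    L=P[P[:,0]<P[:,0].max()-.07] if P[:,0].max()>.12 else P
    f=np.polyfit(L[:,0],L[:,2],1); print('slope deg',np.degrees(np.arctan(f[0])).round(2),'top z',f[1].round(4),'n',len(L),'x',L[:,0].min().round(3),L[:,0].max().round(3),'headmax',P[:,0].max().round(3))
E
python3 - <<'E'
from act import *
x=-.075
grip(.0,60); print(get_width(),get_grip_force())
move_linear(G(x)+UP*.5,v=.15); m,_=ft(4); print((m-np.load('/tmp/tare30'))[:3].round(2))
movep(G(x)+UP,Q0); sleep(.2); m,s=ft(25); d=loc(m-np.load('/tmp/tare0')); print('wrench',d.round(3),s.round(3))
W=-d[2]; print('W',W,'kg',W/9.81,'com by moment',-.075-d[4]/d[2]*1,'or',-.075+d[4]/d[2],'by weight',-.185*(1-.3/(W/9.81)))
tilt('held1.png'); print(get_width(),get_ee_pos()-G(x)-UP,get_t())
E
```

```text
0.021462634087426567 60.000720620155334Traceback (most recent call last):
  File "<stdin>", line 4, in <module>
    fid = stack.enter_context(open(os.fspath(file), "rb"))
                              ~~~~^^^^^^^^^^^^^^^^^^^^^^^
FileNotFoundError: [Errno 2] No such file or directory: '/tmp/tare30'
```

Run:
```python
from act import *
x=-.075
m,_=ft(4); print((m-np.load('/tmp/tare30.npy'))[:3].round(2))
movep(G(x)+UP,Q0); sleep(.2); m,s=ft(25); d=loc(m-np.load('/tmp/tare0.npy')); print('wrench',d.round(3),s.round(3))
W=-d[2]; print('W',W,'kg',W/9.81,'com by moment',-.075-d[4]/d[2]*1,'or',-.075+d[4]/d[2],'by weight',-.185*(1-.3/(W/9.81)))
tilt('held1.png'); print(get_width(),get_ee_pos()-G(x)-UP,get_t())
```

```text
[-0.64  0.18 -5.81]
wrench [ 1.280e-01 -1.830e-01 -5.854e+00 -6.000e-03 -1.220e-01 -2.000e-03] [0.426 0.552 0.463 0.032 0.031 0.027]
W 5.853614447597713 kg 0.5966987204482888 com by moment -0.09589906788486979 or -0.05410093211513021 by weight -0.0919882369476109
slope deg -13.15 top z 0.0064 n 6660 x 0.02 0.114 headmax 0.114
0.021540698770693794 [-1.64581485e-05 -2.01612173e-06  2.75154316e-05] 13.8583
```

View pics/held1.png

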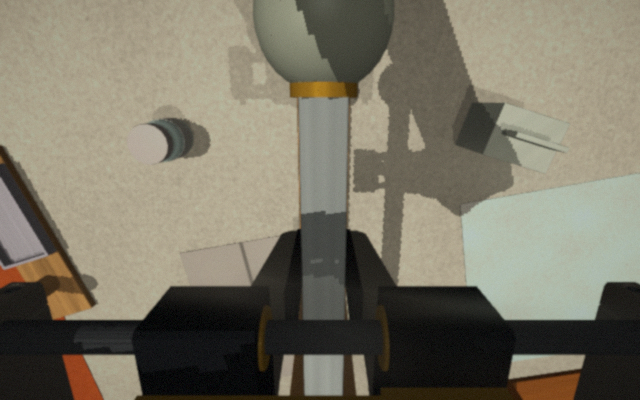

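The picture shows the tube held centrally at column 324, with the collar at (324,90) and the ball above it, all clear. The moment puts the balance point at x ≈ -96 mm and the weight at about -92 mm. I'll check the tilt over the tube only, put the wand back and regrip.

```bash
sed -i 's/(P\[:,0\]>.02)&(P\[:,0\]<.2)/(P[:,0]>.02)\&(P[:,0]<xm)/; s/def tilt(name):/def tilt(name,xm=.065):/; s/^    L=P\[P.*$/    L=P/' act.py
sed -i "s/print('slope deg'/print('resid',np.std(L[:,2]-np.polyval(f,L[:,0])).round(4),'slope deg'/" act.py
python3 - <<'E'
from act import *
tilt('held2.png')
E
```

```text
resid 0.0006 slope deg 0.03 top z -0.0048 n 2475 x 0.02 0.065 headmax 0.065
```

Run:
```python
from act import *
x,x2=-.075,-.0955
movep(G(x)+UP*.5,Q30); print(move_linear(G(x)+[0,0,.0005],v=.08,force_limit=6),(get_ee_pos()-G(x)).round(4))
grip(.05); sleep(.15)
move_linear(G(x2),v=.06); grip(.0,60); print(get_width(),get_t())
move_linear(G(x2)+UP*.5,v=.15); movep(G(x2)+UP,Q0); sleep(.2); m,s=ft(30); d=loc(m-np.load('/tmp/tare0.npy')); print('wrench',d.round(3))
W=5.85; print('com off',d[4]/W,'W',-d[2])
tilt('held3.png',.045); print(get_joint_positions().round(2),get_t())
```

```text
True [-0.0001 -0.0003 -0.0002]
0.021555573449858895 17.4083
wrench [ 0.064 -0.194 -5.858  0.007 -0.     0.   ]
com off -6.647651167322996e-06 W 5.85808669384191
resid 0.0006 slope deg 0.02 top z -0.0047 n 1308 x 0.02 0.045 headmax 0.045
[-0.54  0.19  0.11  1.83 -0.02  1.12  0.96] 19.6667
```

```bash
python3 - <<'E'
from act import *
post=np.array([.617,-.252]); Qp=tq(7.26,0); np.set_printoptions(suppress=True)
move_linear([*post,.30],frame=Qp,v=.15); print(get_joint_positions().round(2),get_t())
tilt('carry.png',.045)
move_linear([*post,.20],v=.1); sleep(.3); a,_=ft(20); d=loc(a,7.26); print('air',d.round(3))
hit=move_linear([*post,.174],v=.012,force_limit=2.5); print(hit,get_ee_pos(),get_t())
sleep(.2); b,_=ft(20); e=loc(b-a,7.26); print('contact',e.round(3),'post-grip dx',(-e[4]/e[2]).round(4),'dy',(e[3]/e[2]).round(4))
for n in ('side','scene'): save(capture(n),'place_%s.png'%n)
E
python3 -c "
import cv2,numpy as np
a=cv2.imread('pics/place_side.png')[90:290,220:440];b=cv2.imread('pics/place_scene.png')[100:300,150:370]
cv2.imwrite('pics/pl.png',cv2.resize(np.hstack([a,b]),None,fx=1.8,fy=1.8,interpolation=cv2.INTER_CUBIC))"
```

```text
[ 0.12  0.45  0.31  1.5  -0.14  1.21  2.15] 22.9333
resid 0.0006 slope deg 0.26 top z -0.0048 n 1297 x 0.02 0.045 headmax 0.045
air [-0.004 -0.038 -5.79   0.06  -0.145 -0.001]
True [ 0.61701246 -0.25200413  0.17665669] 26.4833
contact [-0.371  0.252 12.618  0.001  0.073  0.002] post-grip dx -0.0058 dy 0.0001
```

View pics/pl.png

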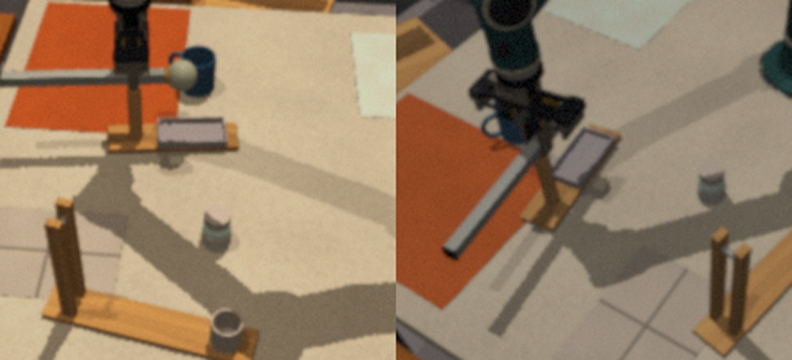

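The side view (left half) shows the wand level on the post at (134,85), with the ball at (180,75) out over the tray. The contact centre reads 5.8 mm towards the head, which could be edge contact on the 16 mm cork. I'll touch the two edges in turn with ±1° of tilt and take the middle.

Run:
```python
from act import *
post=np.array([.617,-.252]); np.set_printoptions(suppress=True); Rr=rot(get_eef_rot()); print('orient err deg',np.degrees((rot(tq(7.26,0)).inv()*Rr).as_rotvec()).round(2))
for pit in (1.,-1.):
    Q=tq(7.26,pit); move_linear([*post,.1805],frame=Q,v=.03); sleep(.15); a,_=ft(15)
    hit=move_linear([*post,.1745],v=.005,force_limit=2.5); z=get_ee_pos()[2]; sleep(.1); b,_=ft(15); e=loc(b-a,7.26); print(pit,hit,z.round(4),e.round(3),'dx',(-e[4]/e[2]).round(4))
move_linear([*post,.182],frame=tq(7.26,0),v=.03); tilt('air2.png',.045); print(get_t())
```

```text
orient err deg [-0.01  0.02 -0.  ]
1.0 True 0.1767 [ 0.051  0.125 12.586  0.008  0.036 -0.002] dx -0.0028
-1.0 True 0.1767 [-0.065  0.128 12.485  0.025  0.057 -0.004] dx -0.0045
resid 0.0006 slope deg 0.13 top z -0.0047 n 1295 x 0.02 0.045 headmax 0.045
31.3833
```

Run:
```python
from act import *
np.set_printoptions(suppress=True); u=wandR(7.26,0).as_matrix()[:,0]
P=np.array([.617,-.252])-.0015*u[:2]; Q=tq(7.26,0)
move_linear([*P,.1805],frame=Q,v=.03); sleep(.2); a,_=ft(20)
hit=move_linear([*P,.1745],v=.005,force_limit=2.5); z=get_ee_pos()[2]; sleep(.1)
for k in range(4):
    b,_=ft(12); e=loc(b-a,7.26); print(hit,z.round(5),e.round(3),'dx',(-e[4]/e[2]).round(4))
    if e[2]<7.5: break
    z+=.0002; move_linear([*P,z],v=.005)
tilt('s0.png',.045)
for n in (20,8,3):
    grip(0.,n); sleep(.2); print(n,get_width(),end=' '); tilt('s%d.png'%n,.045)
b,_=ft(15); e=loc(b-a,7.26); print(e.round(3),get_t())
```

```text
True 0.17667 [-0.372  0.092 13.019  0.022  0.042  0.002] dx -0.0032
True 0.17687 [ 0.786 -0.585  7.029 -0.156 -0.279  0.001] dx 0.0397
resid 0.0006 slope deg 0.29 top z -0.0048 n 1293 x 0.02 0.045 headmax 0.045
20 0.021697093543084002 resid 0.0006 slope deg 0.1 top z -0.0047 n 1291 x 0.02 0.045 headmax 0.045
8 0.02208258628507014 resid 0.0006 slope deg -0.02 top z -0.0046 n 1293 x 0.02 0.045 headmax 0.045
3 0.022047219876716644 resid 0.0006 slope deg 0.23 top z -0.0047 n 1291 x 0.02 0.045 headmax 0.045
[ 1.322 -0.988  3.284 -0.229 -0.337  0.017] 35.9583
```

```bash
sed -i "s/'headmax',P\[:,0\].max().round(3))/); return np.degrees(np.arctan(f[0]))/" act.py
python3 - <<'E'
from act import *
ok=True
for w in (.025,.03):
    grip(w)
    for k in range(4):
        s=tilt('r%d.png'%k,.045)
        if s is None or abs(s)>2.5: ok=False; grip(0.,60); print('regripped',tilt('rg.png',.045)); break
        sleep(.12)
    if not ok: break
print(ok,get_width(),get_ee_pos(),get_t())
E
```

```text
resid 0.0006 slope deg 0.11 top z -0.0043 n 1277 x 0.02 0.045
resid 0.0006 slope deg 0.17 top z -0.0044 n 1280 x 0.02 0.045
resid 0.0006 slope deg 0.03 top z -0.0044 n 1296 x 0.02 0.045
resid 0.0006 slope deg 0.13 top z -0.0045 n 1294 x 0.02 0.045
resid 0.0006 slope deg 0.1 top z -0.0045 n 1285 x 0.02 0.045
resid 0.0006 slope deg 0.01 top z -0.0045 n 1285 x 0.02 0.045
resid 0.0006 slope deg 0.27 top z -0.0046 n 1296 x 0.02 0.045
resid 0.0006 slope deg 0.29 top z -0.0046 n 1294 x 0.02 0.045
True 0.02999053775406375 [ 0.61551598 -0.25220683  0.17687321] 37.8417
```

It stays level when released. I'll open wider and back off straight up.

Run:
```python
from act import *
grip(.06); p=get_ee_pos(); move_linear([p[0],p[1],.20],v=.03); move_linear([p[0],p[1],.33],v=.12); sleep(.3)
a=capture('side'); b=capture('scene')
cv2.imwrite('pics/end.png',cv2.resize(np.hstack([a['color'][90:290,220:440],b['color'][100:300,150:370]])[:,:,::-1],None,fx=1.8,fy=1.8,interpolation=cv2.INTER_CUBIC))
W=cloud(a)[a['z_map']>0]; P=W[(abs(W[:,0]-.63)<.19)&(abs(W[:,1]+.25)<.06)&(W[:,2]>.165)&(W[:,2]<.2)]; c,d,Q=line(P); print(len(Q),c,d,get_t())
```

```text
318 [ 0.67425779 -0.2360575   0.17893434] [0.99265078 0.11890003 0.02252158] 41.0083
```

View pics/end.png

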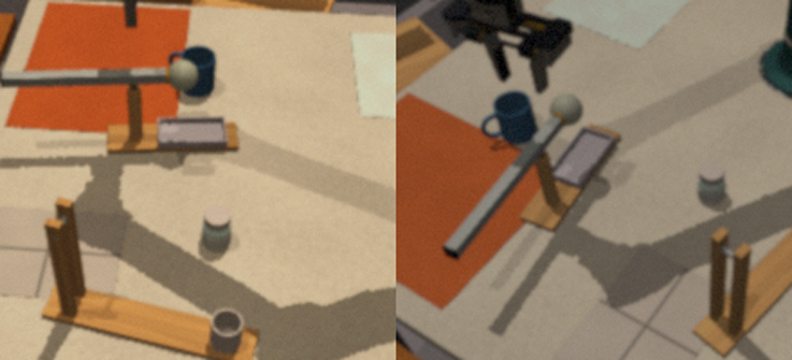

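The wand lies level on the post at (134,85) in the left view, with the ball at (183,75) over the tray and the gripper well above it. The mug and jar are in place.

```bash
python3 -c "
from cell import *
print(close_job())"
```

```text
the job is handed in; nothing more can be done
None
```

The wand now lies level on the rest's post alone, gripped at its felt balance point (about x = -95 mm), with the ball out over the drip tray; I handed the job in at about 41 s of the 61 s allowed.

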